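# Set the air-line regulator to the red mark and lock it

### The job

Set the air supply for the blow gun: pull the regulator's locking knob up until it clicks into its unlocked position, turn it clockwise until the black gauge needle stands at the red set mark, within one small division and never more than two divisions past it, then push the knob fully down so that its lock teeth engage. Let go, and leave the things lying round the station where they are.

Things in the scene. Friction and masses are not known exactly. Their poses are not given: they have to be found in the camera images.
- station: Bench-top air filter-regulator, fixed: dark base plate 175 x 215 x 10 mm, silver body, clear bowl below, gauge in front, black knob on top. Origin: underside of the plate, exactly below the knob's vertical axis; x points from the gauge side to the bracket behind, y to the inlet pipe with yellow lever, z up. Only the knob stands above 170 mm; pipes reach 100 mm to either side, up to 140 mm high.
- knob_grip (a point): On the knob's vertical axis at mid height of its ribbed grip. The black knob is a cylinder 49 mm across, 47 mm tall (foot rim 51 mm); this point lies 24 mm above its underside, 23 mm below its top: 195 mm above the bench when the knob is down, 203 mm when up. Grip it across any diameter. The point's x axis runs along the white line on the knob's top.
- knob_lift (a joint): Lift of the knob in m: 0 = fully down (teeth engaged, cannot turn), 0.008 = fully up (turns freely; an orange ring shows below). A ball detent holds it at either end: about 13 N starts it upward, 10 N downward, then it snaps over by itself. Pushed down with its teeth on top of the fixed ones it stops near 0.003: wiggle it by up to 6 degrees while pressing until it drops home.
- knob (a joint): Angle of the knob in rad, growing clockwise seen from above, stops at 0 and 6.28. Free above about 3.5 mm of lift; it stays where it is left (friction 0.06 N m). The lock has 30 teeth: it goes fully down only at multiples of 12 degrees (0.2094 rad) of this angle, give or take 0.5 degrees. A positive turn raises the pressure; it takes several grasps.
- needle (a joint): Angle of the black gauge needle in rad along the 270 degree scale: 0 at the lower left end, growing clockwise as one looks at the dial, 4.71 at the lower right end. 40 small divisions of 6.75 degrees (0.118 rad). The knob drives it: needle = 0.75 x knob angle, at once.
- red_mark (a joint): Angle of the red set mark (a red bar with a tab on the gauge's rim) on the same scale as the needle, in rad; does not move during the job.
- needle_tip (a point): Point on the needle 28 mm from the dial's centre, by its tip.
- mark_tip (a point): Point on the red mark 28 mm from the dial's centre, where the needle's tip shall come. The 79 mm gauge is centred 80 mm in front of the knob's axis, 118 mm up; its white dial faces the front and is tilted up by 38 degrees.
- air_gun: Black air blow gun with a brass nozzle, 154 x 203 x 30 mm, lying loose right of the station; origin at the centre of its underside. Bystander.
- spanner_24: Steel spanner 279 mm long, lying loose in front of the station; origin at the centre of its underside, length along its y. Bystander.
- thread_tape: Blue roll of tape, 76 mm across, 24 mm high, lying loose left of the station; origin at the centre of its underside. Bystander.
- box_filters: White carton with red edges, 63 x 68 x 64 mm, loose left of the station; origin at the centre of its underside. Bystander.
- oil_bottle: Squeeze bottle of amber oil, 67 mm across, 217 mm tall, standing loose behind the station; origin at the centre of its underside. Bystander.
- safety_glasses: Folded safety glasses, 49 x 139 x 39 mm, loose behind the station; origin at the centre of their underside. Bystander.

How it is judged:
On the way, in this order (a step that is already met when the one before it is completed fails the run):
1. the knob is pulled up to its unlocked position (value of joint knob_lift above 0.006 m), for 0.2 s.
2. the needle stands at the red mark (distance between needle_tip and mark_tip below 0.0033 m), for 0.2 s.
At the end, for the whole second after the job is handed in: The needle's tip point is within 3.3 mm (one small division, 6.75 degrees) of the red mark's, at rest, and the knob is fully down with its teeth engaged (lift under 1.2 mm) and let go (distance between needle_tip and mark_tip below 0.0033 m and value of joint knob_lift below 0.0012 m and velocity of joint needle between -0.05 and 0.05 rad/s); the robot touches nothing.
It fails at once if the needle ran more than two small divisions (13.5 degrees) past the red mark (y of needle_tip in the frame of mark_tip below -0.0066 m).
It fails at once if a thing lying round the station was shifted by more than 30 mm (distance of any of air_gun, spanner_24, thread_tape, box_filters, oil_bottle, safety_glasses from where it was at the start of the episode above 0.03 m).
It also fails if it takes over 61 s, if anything falls off the work surface, if the arm or the gripper's body presses on something with over 40 N, if the wrist force passes 120 N, or if a joint passes its speed limit or range.

### The arm

A 6-joint arm with a two-finger parallel gripper is mounted at the origin on a cart in front of the work surface, level with it; the furniture and walls round the work are solid. World frame = base frame: x ahead of the robot, y to its left, z up, the work surface at z = 0. Lengths are in m, angles in rad, forces in N, time in s.
With the tool pointing down it reaches from about 0.35 to 0.975 m from the base axis. Payload 4.9 kg.
Tool frame: the origin (TCP) lies midway between the tips of the shut fingers; the grasp point (between the pads) lies 19 mm behind it; x points along the fingers, z is the direction in which the jaws open and shut, and the axes are right-handed (so a half turn about x gives the same grasp; the last joint's range is limited). The gripper opens to 85 mm and grips with 20 to 120 N. Pads are 22 mm wide; open, the fingers measure 114 mm over their backs; the gripper's body (76 mm by 85 mm) begins 54 mm behind the grasp point. The pads swing forward as they close: fully open they stand 13 mm farther back than shut.
Start: joints at [-1.333, 0.053, 1.613, -0, 1.476, -0.119], TCP at [0.218, -0.586, 0.231] pointing down, gripper open.
Joint ranges: [-3.01, 3.01], [-1.01, 2.22], [0.06, 2.58], [-1.02, 4.17], [0.09, 2.62], [-3.14, 3.14]. Speed limits (rad/s): [2.57, 2.57, 3.14, 3.14, 3.14, 3.14].

### API

Orientations are given as a unit quaternion [w, x, y, z].
In Python, from plant import state, cams, workorder, nets gives the robot as it stands.
- The arm moves only by the tool play_rows, never from a script. Its argument "motion" is a list of rows, each a list of 3 entries, a list of its own where there are three numbers: the closure, from -1 (fully open) to 1 (shut), then the shift along the world's x, y, z in m, then the turn about the world's z in rad. A call has 1 to 5 rows; each row is the pose to reach, as a shift and turn from the pose commanded when the call began; what a row does not reach only later rows make up. A row lasts 1/10 s, in which the tool goes at most 50 mm and 8.59 degrees, less where a joint would pass 70% of its speed; a pose out of reach is approached as far as the arm can. A call with a gripper value outside its range is refused whole. The fingers move at their own pace and stop on an object; the grip force is fixed at half the most. Time passes only in rows, so rows that repeat a pose let the fingers close. It gives the time, the measured TCP pose, the force and the opening at its end, in the units of the state.
- state(): the state, without advancing time (a new reading comes with each control period).
- cams.grab_frame(name): name is "scene" or "top" or "wrist"; returns (picture, depth): 420x560x3 uint8, red, green, blue; 420x560 float32, m along the optical axis (not along the pixel's ray), 0 where there is no reading.
- cams.camera_info(name): a dict with "K" (3x3 intrinsics, pixels), "rvec" (rotation vector, rad) and "tvec" (3), from world to camera coordinates, as OpenCV has them. Camera axes: x right, y down, z forward; pixel columns grow to the right and rows downward; lengths in m; the calibration is good to about 2 mm. A picture is of the moment at which its call begins: read the wrist's pose just before it. camera_info takes no time and is no camera call; for the wrist camera it gives the pose at the moment of the call.
- workorder.job_done(): hands the job in, once; it reports no verdict.
Trained networks look in the newest picture that a camera, given by its name, has taken for a name from the list of things; names that differ only in an ending like _2 or _b are one class to them, and where a whole thing is asked for, a point or a joint stands for the part that bears it (a point fixed in the world has none). Each returns a list of dicts, best first, with "score" (0 to 1); they miss things now and then, are a little off and sometimes report something else, mostly with a low value. They report only what shows in the picture. A call takes as long as a camera call.
- nets.recognise(camera, target): "at" ([x, y, z] in m, in world coordinates, good to about 4 mm: the middle of the surface that is visible of it).
- nets.landmark_of(camera, target): "at" ([x, y, z] in m, in world coordinates, good to about 4 mm: a listed point, or the origin of a listed thing).
The state is a dict: "time": time; "joint_pos": joint angles; "joint_vel": joint speeds; "joint_efforts": joint torques, N m; "tool_pos": TCP position; "tool_rot": TCP orientation; "contact_force": force on the tool from outside, world axes, zero at the start; "ft_torque": the same for the moment, N m; "gripper_width": opening from 0.0 (shut) to 1.0 (fully open).
Only numpy, scipy, OpenCV 4.12 (cv2) and the standard library are available. Lean on these libraries where they do the work, as an engineer would, in place of code of your own. Each camera call takes 0.05 s, during which the arm holds its last target.

## Working session

There is one attempt and no reset: what is moved stays moved. The work goes in short steps, Python scripts to look and compute and a tool call to move; the robot and the scene stay as the last step left them, time stands still between calls to the robot, and variables do not carry over. Pictures are saved under pics/ and viewed, and the job is handed in when it is done.

Besides the shell and the picture viewer there is one more tool, called after "Request:" as name(argument=value, ...), one argument or row to a line, values as JSON. play_rows: Moves the arm, as the interface text tells. Its arguments: {"type":"object","properties":{"motion":{"type":"array","items":{"type":"array"}}},"required":["motion"]}

```bash
ls; mkdir -p pics; python3 - <<'E'
from plant import state,cams,workorder,nets
import cv2
s=state();print(s)
for c in ["scene","top"]:
    p,d=cams.grab_frame(c);cv2.imwrite(f"pics/{c}0.png",p[:,:,::-1])
    for t in ["knob_grip","needle_tip","mark_tip","station"]:
        print(c,t,nets.landmark_of(c,t)[:2])
print(state()["time"])
E
```

```text
pics
{'time': 0.0, 'joint_pos': array([-1.33300930e+00,  5.33725280e-02,  1.61426987e+00, -3.09268389e-05,
        1.47599674e+00, -1.18955882e-01]), 'joint_vel': array([ 0.00154417,  0.0004864 , -0.00107931,  0.00024158, -0.00014485,
        0.00028161]), 'joint_efforts': array([-3.50687369e-03, -3.93692493e+01, -3.70176101e+01, -3.17300464e-04,
        7.09454980e-03, -3.98947137e-06]), 'tool_pos': array([ 0.21813775, -0.58504289,  0.23006772]), 'tool_rot': array([ 0.58023249,  0.40382455,  0.58132914, -0.40288015]), 'contact_force': array([-0.24171363,  0.09090862,  0.31274982]), 'ft_torque': array([-0.0130075 ,  0.01835205,  0.02860192]), 'gripper_width': 1.0006650670973019}
scene knob_grip [{'at': [0.5412, -0.1097, 0.1919], 'score': 0.67}]
scene needle_tip [{'at': [0.4483, -0.0933, 0.1115], 'score': 0.6}]
scene mark_tip []
scene station [{'at': [0.5448, -0.1069, 0.0025], 'score': 0.71}]
top knob_grip [{'at': [0.5439, -0.0998, 0.1955], 'score': 0.96}]
top needle_tip [{'at': [0.4511, -0.0886, 0.1141], 'score': 0.52}, {'at': [0.6974, -0.2332, -0.0011], 'score': 0.3}]
top mark_tip []
top station [{'at': [0.54, -0.1063, -0.0001], 'score': 0.78}, {'at': [0.6047, -0.3411, 0.0016], 'score': 0.75}]
0.5
```

View pics/scene0.png

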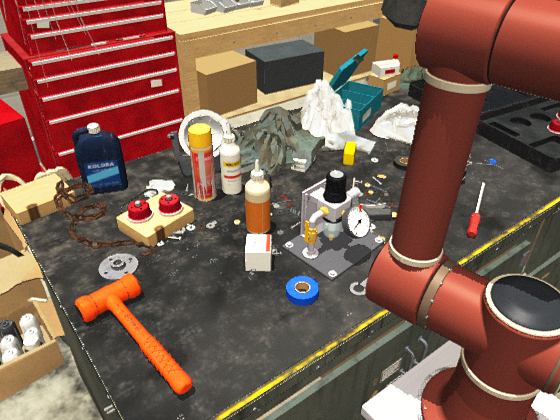

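View pics/top0.png

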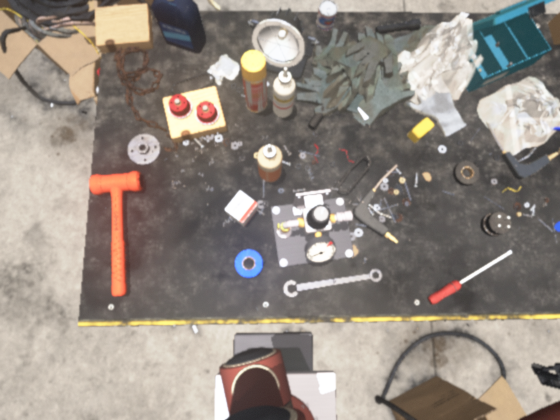

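The station sits near (318,220) in the top view, the gauge near (320,252), and the bystanders lie around it. I'll zoom in on the gauge.

```bash
python3 - <<'E'
from plant import state,cams
import cv2,numpy as np
a=cv2.imread("pics/top0.png")[190:300,260:400];b=cv2.imread("pics/scene0.png")[160:280,290:400]
a=cv2.resize(a,(560,440),interpolation=cv2.INTER_CUBIC);cv2.imwrite("pics/t0z.png",a)
b=cv2.resize(b,None,fx=5,fy=5,interpolation=cv2.INTER_CUBIC);cv2.imwrite("pics/s0z.png",b)
for c in ["top","scene","wrist"]:
    i=cams.camera_info(c);R=cv2.Rodrigues(np.array(i["rvec"]))[0];print(c,i["K"][0],"pos",-R.T@np.ravel(i["tvec"]),"axis",R[2], "x",R[0])
E
```

```text
top [383.29350359   0.         280.70251452] pos [0.3773206  0.01245817 1.08804228] axis [ 0.19248416 -0.02975889 -0.98084874] x [-0.01359429 -0.99952501  0.02765775]
scene [498.81756012   0.         291.64442702] pos [-0.18772066  0.6100055   0.8573427 ] axis [ 0.62758601 -0.50265682 -0.59453505] x [-0.6114852  -0.79091537  0.0232105 ]
wrist [373.5163633    0.         285.27074313] pos [ 0.29749199 -0.55638107  0.37429277] axis [-0.30716664 -0.11402941 -0.94479942] x [ 3.49158375e-01 -9.37063633e-01 -4.20184347e-04]
```

View pics/t0z.png

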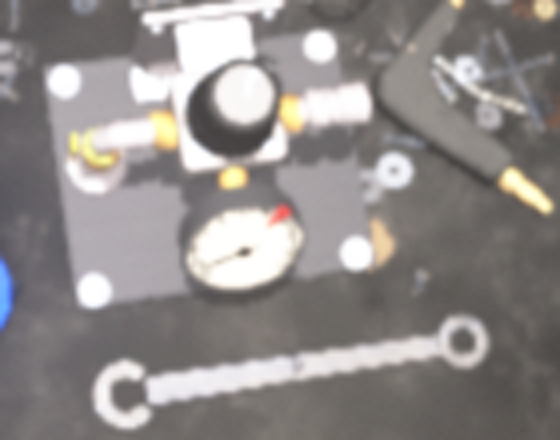

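View pics/s0z.png

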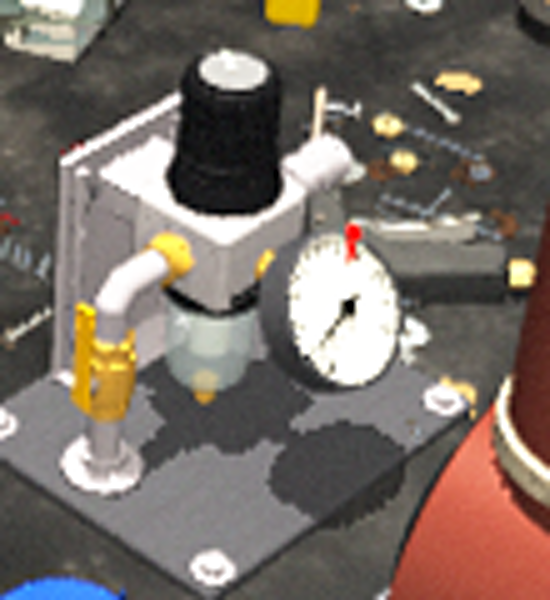

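```bash
python3 - <<'E'
from plant import state,cams
import cv2,numpy as np
from scipy.spatial.transform import Rotation as Ro
s=state();w=s["tool_rot"];R=Ro.from_quat([w[1],w[2],w[3],w[0]]).as_matrix();print(R)
i=cams.camera_info("wrist");Rc=cv2.Rodrigues(np.array(i["rvec"]))[0];p=-Rc.T@np.ravel(i["tvec"])
print("cam in tool",R.T@(p-s["tool_pos"]),"axes in tool",(Rc@R))
# knob top and objects from top cam
p,d=cams.grab_frame("top");i=cams.camera_info("top");Rc=cv2.Rodrigues(np.array(i["rvec"]))[0];t=np.ravel(i["tvec"]);K=i["K"]
v,u=np.mgrid[0:420,0:560]
P=np.stack([(u-K[0,2])/K[0,0]*d,(v-K[1,2])/K[1,1]*d,d],-1)
W=(P-t)@Rc
m=(d>0)&(W[...,2]>.205)&(abs(W[...,0]-.54)<.06)&(abs(W[...,1]+.1)<.06)
q=W[m];print(m.sum(),q.mean(0),q.min(0),q.max(0),np.median(q,0))
p,d=cams.grab_frame("scene");i=cams.camera_info("scene");Rc=cv2.Rodrigues(np.array(i["rvec"]))[0];t=np.ravel(i["tvec"]);K=i["K"]
P=np.stack([(u-K[0,2])/K[0,0]*d,(v-K[1,2])/K[1,1]*d,d],-1);W=(P-t)@Rc
m=(d>0)&(W[...,2]>.213)&(abs(W[...,0]-.54)<.06)&(abs(W[...,1]+.1)<.06)
q=W[m];print(m.sum(),q.mean(0),q.min(0),q.max(0),np.median(q,0))
E
```

```text
[[-1.77995986e-05  9.37023369e-01  3.49266667e-01]
 [-1.25531325e-05  3.49266667e-01 -9.37023369e-01]
 [-1.00000000e+00 -2.10630306e-05  5.54577204e-06]]
cam in tool [-0.14300567  0.08441995  0.0002658 ] axes in tool [[ 4.25732552e-04 -1.15526786e-04  9.99999903e-01]
 [-3.27629116e-01 -9.44806415e-01  3.03319338e-05]
 [ 9.44806319e-01 -3.27629097e-01 -4.40084784e-04]]
328 [ 0.53960967 -0.10443357  0.21742706] [ 0.51789575 -0.12886728  0.20534877] [ 0.56556496 -0.08209803  0.22349736] [ 0.53966963 -0.10452873  0.21801848]
160 [ 0.53810424 -0.10436266  0.21646544] [ 0.51541996 -0.12690346  0.2130374 ] [ 0.56254246 -0.08374086  0.22004442] [ 0.53772713 -0.10348484  0.21645616]
```

Request:
play_rows(
  motion=[
    [-1,[0.02,0.03,0.03],0.14],
    [-1,[0.04,0.07,0.04],0.29],
    [-1,[0.06,0.11,0.04],0.44],
    [-1,[0.08,0.15,0.04],0.58],
    [-1,[0.1,0.19,0.04],0.73],
  ],
)

```text
time: 1.1
tool_pos: [0.3188, -0.3941, 0.2716]
tool_rot: [0.687, 0.167, 0.687, -0.168]
contact_force: [0.6, 0.7, -0.4]
gripper_width: 0.998
```

Request:
play_rows(
  motion=[
    [-1,[0.02,0.04,0.0],0.15],
    [-1,[0.04,0.08,0.0],0.29],
    [-1,[0.06,0.12,0.0],0.44],
    [-1,[0.08,0.16,0.0],0.59],
    [-1,[0.1,0.19,0.0],0.74],
  ],
)

```text
time: 1.6
tool_pos: [0.4188, -0.2035, 0.2717]
tool_rot: [0.701, -0.093, 0.701, 0.093]
contact_force: [0.2, -0.8, -0.1]
gripper_width: 0.998
```

Request:
play_rows(
  motion=[
    [-1,[0.02,0.03,0.0],0.15],
    [-1,[0.03,0.06,0.0],0.29],
    [-1,[0.04,0.08,0.0],0.44],
    [-1,[0.05,0.095,0.0],0.59],
    [-1,[0.052,0.095,0.0],0.74],
  ],
)

```text
time: 2.1
tool_pos: [0.471, -0.1089, 0.2715]
tool_rot: [0.62, -0.341, 0.619, 0.341]
contact_force: [-0.8, -1.0, 0.1]
gripper_width: 1.005
```

Request:
play_rows(
  motion=[
    [-1,[0.0,0.0,0.0],0.15],
    [-1,[0.0,0.0,0.0],0.29],
    [-1,[0.0,0.0,0.0],0.44],
    [-1,[0.0,0.0,0.0],0.59],
    [-1,[0.0,0.0,0.0],0.67],
  ],
)

```text
time: 2.6
tool_pos: [0.4703, -0.1106, 0.2714]
tool_rot: [-0.474, 0.524, -0.474, -0.524]
contact_force: [0.3, 1.3, 1.0]
gripper_width: 0.999
```

```bash
python3 - <<'E'
from plant import state,cams,nets
import cv2,numpy as np
s=state();print(s["time"],s["joint_pos"],s["tool_pos"],s["tool_rot"])
i=cams.camera_info("wrist");p,d=cams.grab_frame("wrist");cv2.imwrite("pics/w1.png",p[:,:,::-1])
np.savez("w1.npz",p=p,d=d,K=i["K"],rvec=i["rvec"],tvec=i["tvec"])
for t in ["knob_grip","needle_tip","mark_tip","station"]: print(t,nets.landmark_of("wrist",t)[:2])
E
```

```text
2.6 [-3.85179509e-01 -3.17531852e-01  1.88249686e+00 -1.43748160e-05
  1.57631957e+00 -2.05567752e+00] [ 0.47030057 -0.11061239  0.27144194] [-0.47449638  0.52439797 -0.47443116 -0.52418988]
knob_grip [{'at': [0.5401, -0.107, 0.1925], 'score': 0.72}, {'at': [0.7108, 0.0119, 0.0049], 'score': 0.53}]
needle_tip [{'at': [0.45, -0.0912, 0.1143], 'score': 0.53}]
mark_tip [{'at': [0.4769, -0.1344, 0.14], 'score': 0.65}]
station [{'at': [0.544, -0.1061, 0.0019], 'score': 0.8}]
```

View pics/w1.png

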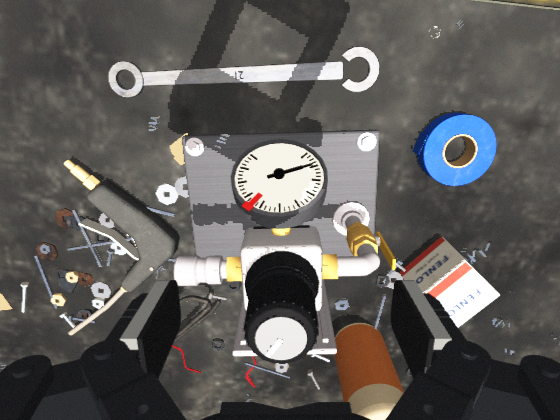

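The wrist image is upside-down relative to the dial. It shows the gauge at (279,178), the needle pointing to (313,165), the red mark at (252,202) and the knob top at (281,338). Next I rectify the dial.

```bash
cat > h.py <<'E'
import cv2,numpy as np
def rays(z):
    return
class C:
    def __init__(s,i):
        s.K=np.array(i["K"]);s.R=cv2.Rodrigues(np.array(i["rvec"]).ravel())[0];s.t=np.ravel(i["tvec"])
    def proj(s,P):
        q=np.asarray(P)@s.R.T+s.t;q=q@s.K.T;return q[...,:2]/q[...,2:]
    def cloud(s,d):
        v,u=np.mgrid[0:d.shape[0],0:d.shape[1]]
        P=np.stack([(u-s.K[0,2])/s.K[0,0]*d,(v-s.K[1,2])/s.K[1,1]*d,d],-1);return (P-s.t)@s.R
    def plane(s,u,v,z):
        r=np.array([(u-s.K[0,2])/s.K[0,0],(v-s.K[1,2])/s.K[1,1],1])@s.R;o=-s.R.T@s.t;return o+r*(z-o[2])/r[2]
def dial(cam,img,c,yaw,S=560,half=.045):
    x=np.array([np.cos(yaw),np.sin(yaw),0]);y=np.array([-np.sin(yaw),np.cos(yaw),0]);z=np.array([0,0,1.])
    a=np.deg2rad(38);up=np.sin(a)*x+np.cos(a)*z;rt=-y
    g=(np.arange(S)-S/2)/S*2*half
    P=np.asarray(c)+g[None,:,None]*rt-g[:,None,None]*up
    m=cam.proj(P).astype(np.float32)
    return cv2.remap(img,m[...,0],m[...,1],cv2.INTER_CUBIC)
E
python3 - <<'E'
from h import *
z=np.load("w1.npz");cam=C(z);W=cam.cloud(z["d"])
a=cam.plane(195,147,.012);b=cam.plane(367,141,.012);print(a,b,"yaw",np.degrees(np.arctan2(*( (b-a)[[1,0]]))) -90)
m=(W[...,2]>.212)&(W[...,2]<.23)&(abs(W[...,0]-.54)<.05)&(abs(W[...,1]+.105)<.05);q=W[m];print(m.sum(),q.mean(0),q.min(0),q.max(0))
# circle fit to knob top hull
(cx,cy),r=cv2.minEnclosingCircle((q[:,:2]*1000).astype(np.float32));print(cx,cy,r)
# dial region plane fit
i,j=np.mgrid[0:420,0:560];mm=((j-279)**2/30**2+(i-176)**2/25**2<1);q=W[mm];c=q.mean(0);u,s_,vt=np.linalg.svd(q-c);n=vt[2]*np.sign(vt[2][2]);print("dial c",c,"n",n,np.degrees(np.arctan2(-n[1],-n[0])),np.degrees(np.arcsin(n[2])))
for yaw in [8]:
  for nm,k in (("ref",(.540,-.105)),):
    th=np.deg2rad(yaw);cc=np.array([k[0]-.08*np.cos(th),k[1]-.08*np.sin(th),.118]);print(cc,cam.proj(cc))
    im=dial(cam,z["p"],cc,th);cv2.imwrite("pics/dial1.png",im[:,:,::-1])
E
```

```text
[ 0.46795047 -0.20916335  0.012     ] [ 0.44306204 -0.02515396  0.012     ] yaw 7.702869573925085
3534 [ 0.53876643 -0.10677733  0.21712052] [ 0.51814325 -0.13047321  0.21200024] [ 0.56435872 -0.08218284  0.22057676]
541.9820556640625 -106.5134048461914 24.339475631713867
dial c [ 0.46277701 -0.11671825  0.11962158] n [9.91871539e-01 1.27242681e-01 3.86829596e-04] -172.68971315494073 0.022163703766751437
[ 0.46077855 -0.11613385  0.118     ] [279.95980336 172.93109671]
```

View pics/dial1.png

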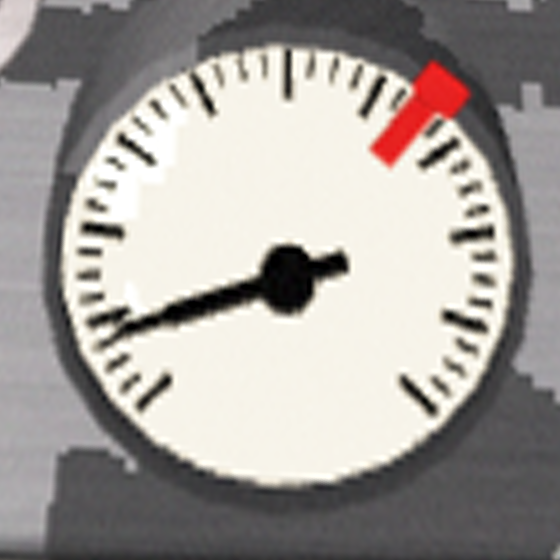

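Request:
play_rows(
  motion=[
    [-1,[-0.04,-0.005,-0.02],0.0],
    [-1,[-0.08,-0.01,-0.03],0.0],
    [-1,[-0.1,-0.015,-0.04],0.0],
    [-1,[-0.1,-0.015,-0.04],0.0],
  ],
)

```text
time: 3.25
tool_pos: [0.3684, -0.1256, 0.2297]
tool_rot: [0.476, -0.522, 0.477, 0.523]
contact_force: [-0.2, 0.4, -0.3]
gripper_width: 1.0
```

```bash
cat >> h.py <<'E'
def shot(n):
    from plant import state,cams,nets
    s=state();i=cams.camera_info("wrist");p,d=cams.grab_frame("wrist");cv2.imwrite(f"pics/{n}.png",p[:,:,::-1])
    np.savez(n+".npz",p=p,d=d,K=i["K"],rvec=i["rvec"],tvec=i["tvec"]);print(s["time"],s["joint_pos"].round(3),s["tool_pos"].round(4),s["contact_force"].round(1),s["gripper_width"])
    return s
def line(pts):
    c=pts.mean(0);u,s,vt=np.linalg.svd(pts-c,full_matrices=False);return c,vt[0]
def dialang(n,k=(.541,-.106),yaw=np.deg2rad(7.7),out=None,S=560):
    z=np.load(n+".npz");cam=C(z);cc=np.array([k[0]-.08*np.cos(yaw),k[1]-.08*np.sin(yaw),.118])
    im=dial(cam,z["p"],cc,yaw);cv2.imwrite(out or f"pics/{n}_d.png",im[:,:,::-1])
    hsv=cv2.cvtColor(im,cv2.COLOR_RGB2HSV)
    red=((hsv[...,0]<8)|(hsv[...,0]>172))&(hsv[...,1]>150)&(hsv[...,2]>100)
    v,u=np.nonzero(red);c,dv=line(np.c_[u,v].astype(float));dv*=np.sign(-dv[1]) 
    print("red c",c,"dir cw from top",np.degrees(np.arctan2(dv[0],-dv[1])))
    wh=((hsv[...,1]<60)&(hsv[...,2]>190)).astype(np.uint8)
    nb,l,st,ce=cv2.connectedComponentsWithStats(wh);k_=1+np.argmax(st[1:,4]);
    cnt=max(cv2.findContours((l==k_).astype(np.uint8),cv2.RETR_EXTERNAL,cv2.CHAIN_APPROX_NONE)[0],key=len)
    print("dial ellipse",cv2.fitEllipse(cv2.convexHull(cnt)))
    e=cv2.fitEllipse(cv2.convexHull(cnt));x,y=e[0]
    r=np.hypot(*np.mgrid[0:S,0:S][::-1]-np.array([x,y])[:,None,None])
    blk=((hsv[...,2]<90)&(r<195)).astype(np.uint8)
    nb,l,st,ce=cv2.connectedComponentsWithStats(blk)
    # component with hub
    for q in np.argsort(-st[1:,4])[:3]+1: 
        v,u=np.nonzero(l==q);P=np.c_[u,v].astype(float);c,dv=line(P);print(" blk",st[q],"c",c,"line cw-from-top",np.degrees(np.arctan2(dv[0],-dv[1]))%180)
E
python3 - <<'E'
from h import *
shot("w2")
for n in("w1","w2"):print(n);dialang(n)
E
```

```text
3.25 [-0.52  -0.565  2.125 -0.     1.584 -2.183] [ 0.3684 -0.1256  0.2297] [-0.2  0.4 -0.3] 1.000154208532142
w1
red c [418.20774648 113.60462777] dir cw from top 42.610363336142164
dial ellipse ((282.1047058105469, 271.01373291015625), (438.4870910644531, 449.18048095703125), 93.32752227783203)
 blk [ 104  252  239   99 6069] c [249.89273356 295.58872961] line cw-from-top 72.09103329725032
 blk [ 95 316  29  15 254] c [108.89370079 323.42519685] line cw-from-top 72.31998717110932
 blk [ 90 232  28  13 238] c [103.42016807 237.73109244] line cw-from-top 99.42197439441553
w2
red c [419.15136198 107.15922494] dir cw from top 40.02097922438623
dial ellipse ((282.5567932128906, 271.2096252441406), (449.76800537109375, 452.9256286621094), 97.36595153808594)
 blk [  97  249  245   84 4975] c [249.20683417 287.54552764] line cw-from-top 72.82423262287473
 blk [448 237  28  10 144] c [462.74305556 241.86111111] line cw-from-top 81.23525703982281
 blk [ 91 237  28   8 143] c [105.53146853 240.79020979] line cw-from-top 96.1463043079352
```

View pics/w2_d.png

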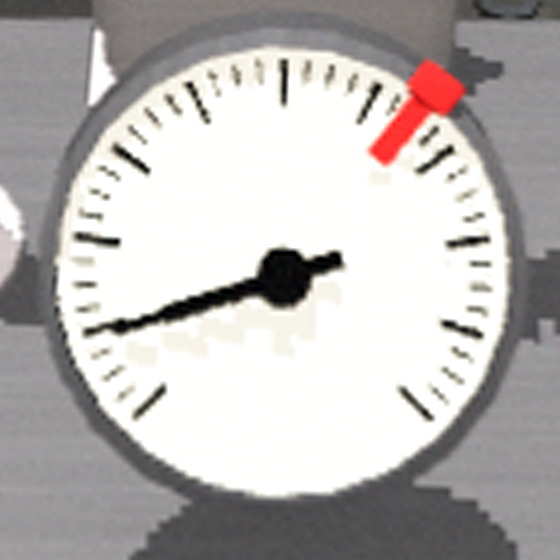

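The needle sits at 27° (knob 36°) and the mark at about 175°. The nearest tooth is 171°, so the knob turns 192° clockwise.

Request:
play_rows(
  motion=[
    [-1,[0.03,0.003,0.03],0.14],
    [-1,[0.07,0.007,0.04],0.28],
    [-1,[0.11,0.012,0.04],0.42],
    [-1,[0.15,0.017,0.04],0.56],
    [-1,[0.173,0.02,0.04],0.7],
  ],
)

```text
time: 3.8
tool_pos: [0.5472, -0.1046, 0.2716]
tool_rot: [-0.265, 0.656, -0.265, -0.655]
contact_force: [-0.4, 0.1, 1.1]
gripper_width: 1.002
```

Request:
play_rows(
  motion=[
    [-1,[0,0,0],0.14],
    [-1,[0,0,0],0.26],
    [-1,[0,0,0],0.26],
  ],
)

```text
time: 4.1
tool_pos: [0.5449, -0.1051, 0.2716]
tool_rot: [-0.18, 0.684, -0.18, -0.684]
contact_force: [0.2, 0.1, 0.2]
gripper_width: 0.999
```

```bash
python3 - <<'E'
from h import *
s=shot("w3");print(np.degrees(s["joint_pos"][0]-s["joint_pos"][5])+90)
z=np.load("w3.npz");cam=C(z);W=cam.cloud(z["d"])
m=(W[...,2]>.212)&(W[...,2]<.222)&(abs(W[...,0]-.54)<.045)&(abs(W[...,1]+.105)<.045);q=W[m];print(m.sum(),q.mean(0),q.min(0),q.max(0))
(cx,cy),r=cv2.minEnclosingCircle((q[:,:2]*1000).astype(np.float32));print(cx,cy,r, cam.proj(np.array([.541,-.106,.218])))
E
```

```text
4.1 [-0.325 -0.136  1.729  0.     1.548 -2.951] [ 0.5449 -0.1051  0.2716] [0.2 0.1 0.2] 0.9992342722035689
240.48379936552075
4736 [ 0.54145876 -0.10884169  0.21726293] [ 0.51828655 -0.13135448  0.21200674] [ 0.56639096 -0.08237106  0.22054842]
542.5081176757812 -106.8592300415039 24.50838279724121 [290.68935668 228.66130093]
```

View pics/w3.png

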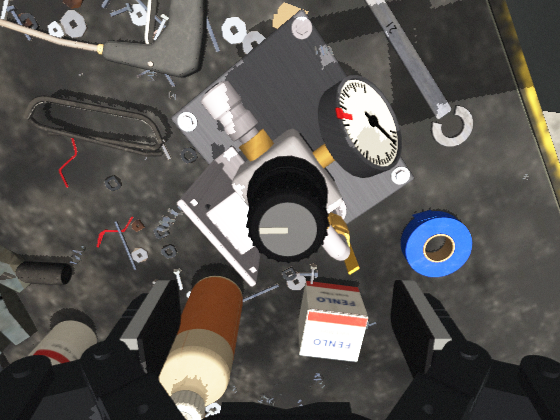

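```bash
python3 - <<'E'
from plant import nets,cams
cams.grab_frame("top")
print(nets.landmark_of("top","oil_bottle")[:2])
E
```

```text
[{'at': [0.7117, 0.0109, -0.0003], 'score': 0.87}]
```

Request:
play_rows(
  motion=[
    [-1,[-0.003,-0.0015,-0.04],0],
    [-1,[-0.003,-0.0015,-0.075],0],
    [-1,[-0.003,-0.0015,-0.09],0],
    [-1,[-0.003,-0.0015,-0.09],0],
  ],
)

```text
time: 4.65
tool_pos: [0.5388, -0.1066, 0.1786]
tool_rot: [0.181, -0.682, 0.18, 0.685]
contact_force: [0.7, 1.0, 0.2]
gripper_width: 0.998
```

Request:
play_rows(
  motion=[
    [0.0,[0,0,0],0],
    [1,[0,0,0],0],
    [1,[0,0,0],0],
    [1,[0,0,0],0],
    [1,[0,0,0],0],
  ],
)

```text
time: 5.15
tool_pos: [0.5421, -0.1078, 0.1842]
tool_rot: [-0.18, 0.686, -0.181, -0.682]
contact_force: [3.6, -1.0, 6.4]
gripper_width: 0.557
```

Request:
play_rows(
  motion=[
    [1,[0,0,0.005],0],
    [1,[0,0,0.009],0],
    [1,[0,0,0.013],0],
    [1,[0,0,0.013],0],
  ],
)

```text
time: 5.55
tool_pos: [0.5419, -0.1078, 0.1928]
tool_rot: [-0.18, 0.686, -0.181, -0.682]
contact_force: [11.7, -4.6, -10.1]
gripper_width: 0.56
```

```bash
python3 - <<'E'
from h import *
s=shot("w4");print(s["contact_force"],s["ft_torque"])
from plant import cams
for c in("scene","top"):
    p,d=cams.grab_frame(c);cv2.imwrite(f"pics/{c}4.png",p[:,:,::-1])
a=cv2.imread("pics/scene4.png")[160:280,290:400];cv2.imwrite("pics/s4z.png",cv2.resize(a,None,fx=5,fy=5,interpolation=cv2.INTER_CUBIC))
E
```

```text
5.55 [-0.331 -0.097  1.825  0.     1.408 -2.957] [ 0.5419 -0.1078  0.1928] [ 11.7  -4.6 -10.1] 0.5596111971816842
[ 11.66799863  -4.57219413 -10.13327262] [-0.63577224 -1.84122851  0.00569456]
```

View pics/s4z.png

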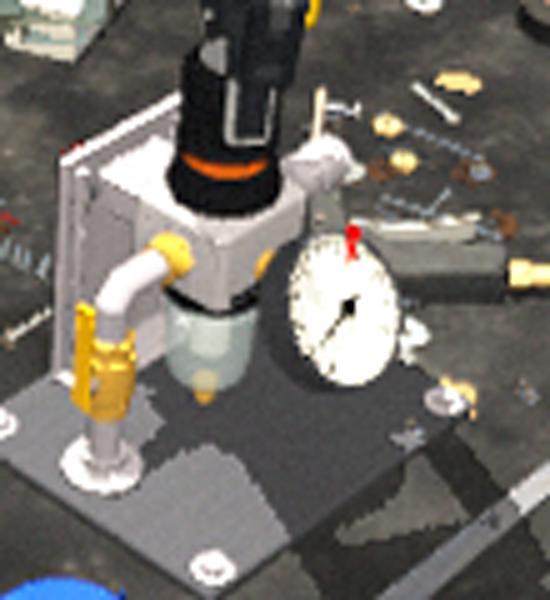

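View pics/w4.png

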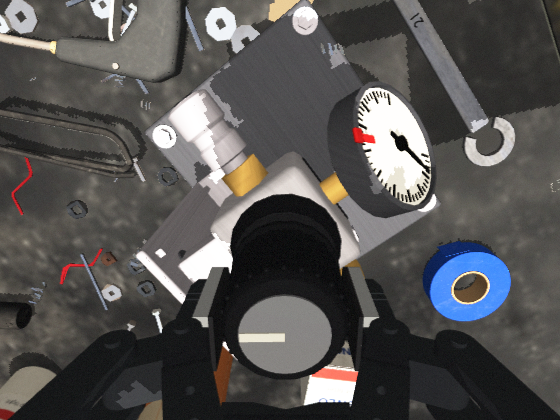

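The orange ring shows, so the knob is unlocked. I'll relax the side load and start turning.

Request:
play_rows(
  motion=[
    [1,[0.002,-0.001,-0.002],0],
    [1,[0.002,-0.001,-0.002],-0.1],
    [1,[0.002,-0.001,-0.002],-0.2],
    [1,[0.002,-0.001,-0.002],-0.3],
    [1,[0.002,-0.001,-0.002],-0.4],
  ],
)

```text
time: 6.2
tool_pos: [0.5417, -0.1075, 0.1926]
tool_rot: [0.314, -0.633, 0.314, 0.634]
contact_force: [-2.8, 2.1, 4.9]
gripper_width: 0.557
```

Request:
play_rows(
  motion=[
    [1,[0,0,0],-0.12],
    [1,[0,0,0],-0.24],
    [1,[0,0,0],-0.36],
    [1,[0,0,0],-0.48],
    [1,[0,0,0],-0.6],
  ],
)

```text
time: 6.7
tool_pos: [0.5412, -0.1066, 0.1927]
tool_rot: [0.487, -0.511, 0.487, 0.514]
contact_force: [-4.2, 6.0, -0.0]
gripper_width: 0.556
```

```bash
python3 - <<'E'
from h import *
s=shot("w5");print(s["ft_torque"],np.degrees(s["joint_pos"][0]-s["joint_pos"][5])+90)
dialang("w5")
E
```

```text
6.7 [-0.33  -0.093  1.822  0.002  1.417 -1.953] [ 0.5412 -0.1066  0.1927] [-4.2  6.  -0. ] 0.5562037151791791
[0.43177792 0.57449986 0.07600936] 182.9516160765662
red c [417.82637414 120.08233074] dir cw from top 44.683435601126384
dial ellipse ((283.0263671875, 272.3435974121094), (427.34576416015625, 443.55914306640625), 91.75618743896484)
 blk [ 118  209  226  125 7736] c [250.08544467 278.21923475] line cw-from-top 116.20108399336003
 blk [ 94 310  32  21 393] c [109.7302799  319.97964377] line cw-from-top 71.19724055820365
 blk [ 91 228  30  17 365] c [105.08493151 236.29315068] line cw-from-top 99.24466476449196
```

View pics/w5_d.png

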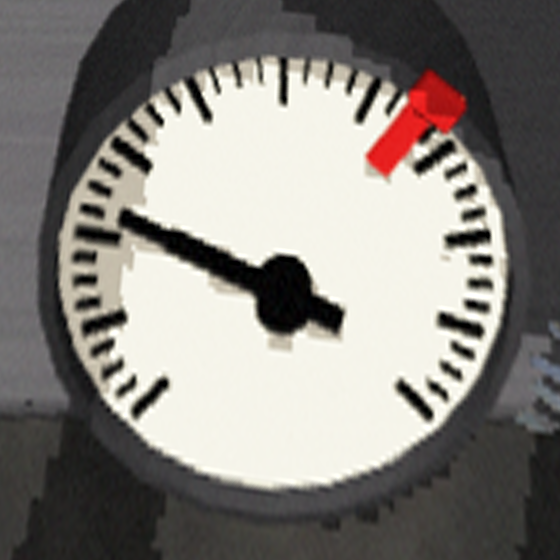

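Request:
play_rows(
  motion=[
    [1,[0,0,0],-0.13],
    [1,[0,0,0],-0.26],
    [1,[0,0,0],-0.39],
    [1,[0,0,0],-0.52],
    [1,[0,0,0],-0.65],
  ],
)

```text
time: 7.25
tool_pos: [0.5414, -0.1056, 0.1926]
tool_rot: [0.625, -0.328, 0.625, 0.332]
contact_force: [-2.0, 9.0, 6.6]
gripper_width: 0.558
```

Request:
play_rows(
  motion=[
    [1,[0,0,0],-0.13],
    [1,[0,0,0],-0.26],
    [1,[0,0,0],-0.39],
    [1,[0,0,0],-0.52],
    [1,[0,0,0],-0.65],
  ],
)

```text
time: 7.75
tool_pos: [0.5422, -0.1049, 0.1926]
tool_rot: [0.698, -0.111, 0.698, 0.116]
contact_force: [3.1, 10.6, 4.1]
gripper_width: 0.553
```

Request:
play_rows(
  motion=[
    [1,[0,0,0],-0.13],
    [1,[0,0,0],-0.26],
    [1,[0,0,0],-0.39],
    [1,[0,0,0],-0.52],
    [1,[0,0,0],-0.65],
  ],
)

```text
time: 8.25
tool_pos: [0.5433, -0.1048, 0.1927]
tool_rot: [0.698, 0.118, 0.697, -0.113]
contact_force: [6.3, 8.9, 3.0]
gripper_width: 0.556
```

```bash
python3 - <<'E'
from h import *
s=shot("w6");print(s["ft_torque"],np.degrees(s["joint_pos"][0]-s["joint_pos"][5])+90)
E
```

```text
8.25 [-0.329 -0.092  1.821  0.007  1.413 -0.002] [ 0.5433 -0.1048  0.1927] [6.3 8.9 3. ] 0.5555495598868044
[ 1.40774838 -0.70205706  0.08357544] 71.28540554403156
```

Request:
play_rows(
  motion=[
    [1,[0,0,0],-0.13],
    [1,[0,0,0],-0.26],
    [1,[0,0,0],-0.37],
    [1,[0,0,0],-0.385],
    [1,[0,0,0],-0.385],
  ],
)

```text
time: 8.8
tool_pos: [0.5438, -0.1051, 0.1927]
tool_rot: [0.664, 0.248, 0.663, -0.243]
contact_force: [8.4, 8.8, -0.1]
gripper_width: 0.558
```

```bash
python3 - <<'E'
from h import *
s=shot("w7");print(s["ft_torque"],np.degrees(s["joint_pos"][0]-s["joint_pos"][5])+90)
from plant import cams,nets
for c in("scene","top"):
    p,d=cams.grab_frame(c);cv2.imwrite(f"pics/{c}7.png",p[:,:,::-1])
    for t in("needle_tip","mark_tip"):print(c,t,nets.landmark_of(c,t)[:2])
a=cv2.imread("pics/scene7.png")[190:250,330:390];b=cv2.imread("pics/top7.png")[225:285,290:350];cv2.imwrite("pics/s7z.png",cv2.resize(np.hstack([a,b]),None,fx=6,fy=6,interpolation=cv2.INTER_CUBIC))
E
```

```text
8.8 [-0.329 -0.092  1.821  0.007  1.411  0.378] [ 0.5438 -0.1051  0.1927] [ 8.4  8.8 -0.1] 0.5584451628065956
[ 1.4322049  -0.94388708 -0.10117493] 49.48962736265931
scene needle_tip [{'at': [0.4724, -0.1329, 0.1359], 'score': 0.61}]
scene mark_tip []
top needle_tip []
top mark_tip []
```

View pics/s7z.png

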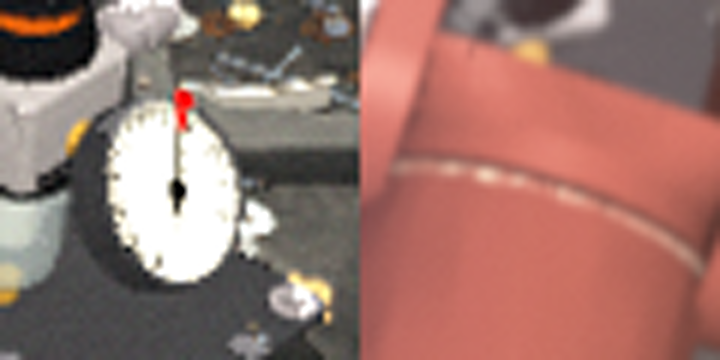

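```bash
python3 - <<'E'
from h import *
from plant import cams
cam=C(cams.camera_info("scene"))
p=cv2.imread("pics/scene7.png")
yaw=np.deg2rad(7.7);k=(.541,-.106);cc=np.array([k[0]-.08*np.cos(yaw),k[1]-.08*np.sin(yaw),.118])
cv2.imwrite("pics/s7d.png",dial(cam,p,cc,yaw))
E
```

```text
(no output)
```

View pics/s7d.png

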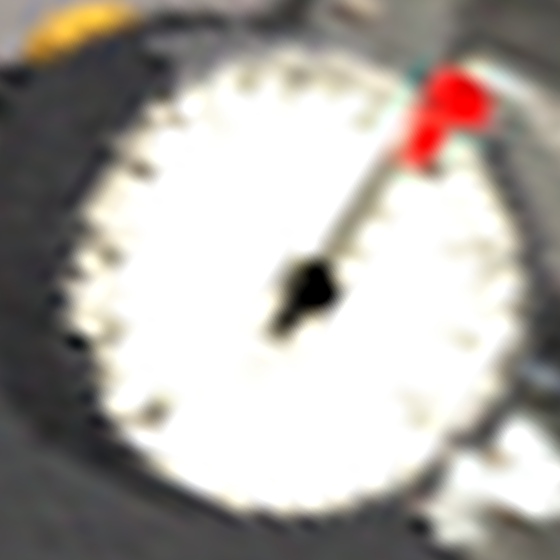

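Request:
play_rows(
  motion=[
    [-1,[0,0,0],0],
    [-1,[0,0,0],0],
    [-1,[0,0,0],0],
    [-1,[0,0,0],0],
    [-1,[0,0,0],0.1],
  ],
)

```text
time: 9.65
tool_pos: [0.5421, -0.1083, 0.1923]
tool_rot: [0.675, 0.211, 0.675, -0.211]
contact_force: [0.2, -0.6, -0.9]
gripper_width: 1.0
```

Request:
play_rows(
  motion=[
    [-1,[0,0,0],0.15],
    [-1,[0,0,0],0.3],
    [-1,[0,0,0],0.45],
    [-1,[0,0,0],0.6],
    [-1,[0,0,0],0.74],
  ],
)

```text
time: 10.15
tool_pos: [0.5421, -0.1083, 0.1923]
tool_rot: [0.705, -0.048, 0.706, 0.048]
contact_force: [0.5, -0.7, -0.8]
gripper_width: 0.999
```

Request:
play_rows(
  motion=[
    [-1,[0,0,0],0.15],
    [-1,[0,0,0],0.3],
    [-1,[0,0,0],0.45],
    [-1,[0,0,0],0.6],
    [-1,[0,0,0],0.74],
  ],
)

```text
time: 10.65
tool_pos: [0.5421, -0.1083, 0.1923]
tool_rot: [0.64, -0.3, 0.64, 0.3]
contact_force: [0.8, 0.2, 0.3]
gripper_width: 0.999
```

Request:
play_rows(
  motion=[
    [-1,[0,0,0],0.15],
    [-1,[0,0,0],0.3],
    [-1,[0,0,0],0.45],
    [-1,[0,0,0],0.6],
    [-1,[0,0,0],0.74],
  ],
)

```text
time: 11.15
tool_pos: [0.5421, -0.1083, 0.1923]
tool_rot: [0.488, -0.511, 0.489, 0.511]
contact_force: [-0.2, 0.3, 0.0]
gripper_width: 1.001
```

Request:
play_rows(
  motion=[
    [-1,[0,0,0],0.06],
    [-1,[0,0,0],0.06],
  ],
)

```text
time: 11.35
tool_pos: [0.5422, -0.1083, 0.1923]
tool_rot: [0.474, -0.524, 0.475, 0.524]
contact_force: [-0.5, -0.6, -0.3]
gripper_width: 0.998
```

```bash
python3 - <<'E'
from h import *
s=shot("w8");print(s["ft_torque"],np.degrees(s["joint_pos"][0]-s["joint_pos"][5])+90)
dialang("w8")
E
```

```text
11.35 [-0.332 -0.092  1.821 -0.     1.412 -2.002] [ 0.5422 -0.1083  0.1923] [-0.5 -0.6 -0.3] 0.9984163928130053
[-0.04265927 -0.00243963  0.00633816] 185.71012802383098
red c [420.9460301  116.62013492] dir cw from top 44.16405005569579
dial ellipse ((282.82440185546875, 272.19732666015625), (426.9053649902344, 444.2450866699219), 94.98396301269531)
 blk [ 239  143  153  211 6958] c [303.10592124 265.83745329] line cw-from-top 34.651868845091315
 blk [ 94 310  33  22 415] c [110.20722892 319.96385542] line cw-from-top 69.903026157154
 blk [ 91 228  30  17 387] c [105.86046512 236.27131783] line cw-from-top 97.06908080352588
```

View pics/w8_d.png

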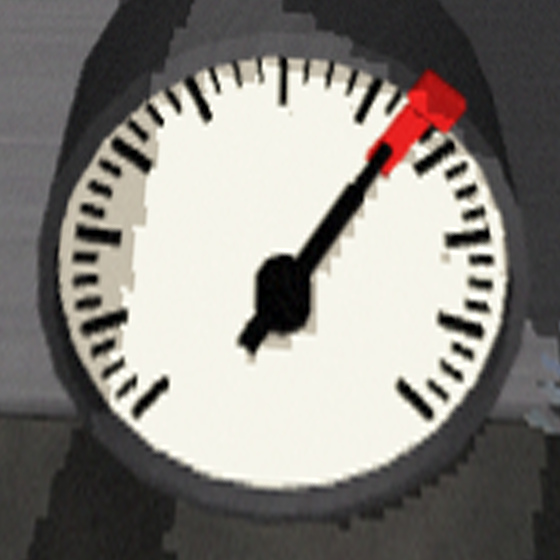

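View pics/w8.png

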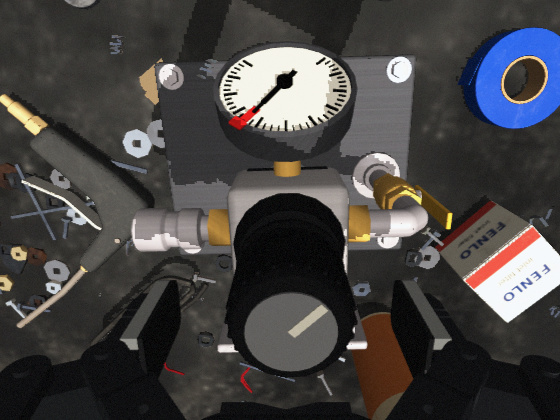

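The needle tip lies on the red bar, a few degrees short of its centreline. I'll grip here and push down with a slight wiggle.

Request:
play_rows(
  motion=[
    [0,[0.0,0.0015,0],0],
    [1,[0.0,0.0015,0],0],
    [1,[0.0,0.0015,0],0],
    [1,[0.0,0.0015,0],0],
    [1,[0.0,0.0015,0],0],
  ],
)

```text
time: 11.9
tool_pos: [0.5423, -0.1065, 0.193]
tool_rot: [0.474, -0.524, 0.474, 0.524]
contact_force: [-2.9, 1.8, 4.9]
gripper_width: 0.558
```

Request:
play_rows(
  motion=[
    [1,[0,0,-0.004],-0.01],
    [1,[0,0,-0.008],-0.02],
    [1,[0,0,-0.012],-0.02],
    [1,[0,0,-0.012],-0.02],
  ],
)

```text
time: 12.3
tool_pos: [0.5425, -0.1065, 0.1848]
tool_rot: [-0.48, 0.52, -0.479, -0.52]
contact_force: [-11.8, 4.5, 20.5]
gripper_width: 0.556
```

```bash
python3 - <<'E'
from h import *
s=shot("w9");print(s["ft_torque"],np.degrees(s["joint_pos"][0]-s["joint_pos"][5])+90)
dialang("w9")
E
```

```text
12.3 [-0.328 -0.086  1.829  0.     1.399 -1.98 ] [ 0.5425 -0.1065  0.1848] [-11.8   4.5  20.5] 0.5564396004601236
[0.8136372  1.84346603 0.05370792] 184.60279069065456
red c [421.02289282 116.35796046] dir cw from top 46.2313680011762
dial ellipse ((282.95745849609375, 272.3080139160156), (427.0664978027344, 444.3273010253906), 92.44552612304688)
 blk [ 240  144  154  209 7167] c [304.7316869  265.36947119] line cw-from-top 35.475156367112106
 blk [ 91 227  30  19 391] c [105.44501279 236.39130435] line cw-from-top 102.01067127258376
 blk [ 94 310  32  21 379] c [109.8469657  319.72823219] line cw-from-top 74.00448513000205
```

Request:
play_rows(
  motion=[
    [1,[0,0,-0.002],-0.03],
    [1,[0,0,-0.002],-0.03],
    [1,[0,0,-0.002],0.03],
    [1,[0,0,-0.002],0.03],
    [1,[0,0,-0.002],0.0],
  ],
)

```text
time: 12.85
tool_pos: [0.5426, -0.1065, 0.1846]
tool_rot: [-0.48, 0.52, -0.479, -0.519]
contact_force: [-16.1, 5.6, 27.1]
gripper_width: 0.555
```

```bash
python3 - <<'E'
from h import *
s=shot("w10");print(s["ft_torque"],np.degrees(s["joint_pos"][0]-s["joint_pos"][5])+90)
E
```

```text
12.85 [-0.328 -0.086  1.829  0.     1.398 -1.979] [ 0.5426 -0.1065  0.1846] [-16.1   5.6  27.1] 0.55515433953274
[0.93638491 2.5348725  0.19471195] 184.59955740933475
```

Request:
play_rows(
  motion=[
    [1,[0,0,0.005],0.0],
    [-1,[0,0,0.005],0.0],
    [-1,[0,0,0.005],0.0],
    [-1,[0,0,0.005],0.0],
    [-1,[0,0,0.005],0.0],
  ],
)

```text
time: 13.4
tool_pos: [0.5421, -0.1066, 0.1825]
tool_rot: [0.479, -0.519, 0.48, 0.52]
contact_force: [-0.5, -0.3, 0.5]
gripper_width: 0.999
```

Request:
play_rows(
  motion=[
    [-1,[0,0,0.03],0.0],
    [-1,[0,0,0.07],0.0],
    [-1,[-0.04,0,0.09],0.0],
    [-1,[-0.07,0,0.09],0.0],
    [-1,[-0.07,0,0.09],0.0],
  ],
)

```text
time: 13.9
tool_pos: [0.4708, -0.1067, 0.2741]
tool_rot: [-0.48, 0.52, -0.48, -0.519]
contact_force: [0.2, 0.8, -0.7]
gripper_width: 0.998
```

```bash
python3 - <<'E'
from h import *
s=shot("w11")
from plant import cams,nets
for t in("needle_tip","mark_tip","knob_grip"):print(t,nets.landmark_of("wrist",t)[:2])
p,d=cams.grab_frame("scene");cv2.imwrite("pics/scene11.png",p[:,:,::-1])
cam=C(cams.camera_info("scene"));W=cam.cloud(d);m=(W[...,2]>.213)&(W[...,2]<.235)&(abs(W[...,0]-.54)<.03)&(abs(W[...,1]+.105)<.03);q=W[m];print("scene top z",m.sum(),np.median(q,0))
z=np.load("w11.npz");W=C(z).cloud(z["d"]);m=(W[...,2]>.212)&(W[...,2]<.235)&(abs(W[...,0]-.54)<.02)&(abs(W[...,1]+.105)<.02);print("wrist top z",m.sum(),np.median(W[m],0))
z=np.load("w1.npz");W=C(z).cloud(z["d"]);m=(W[...,2]>.212)&(W[...,2]<.235)&(abs(W[...,0]-.54)<.02)&(abs(W[...,1]+.105)<.02);print("w1 top z",m.sum(),np.median(W[m],0))
dialang("w11")
a=cv2.imread("pics/scene11.png")[160:280,290:400];a=cv2.resize(a,None,fx=4.6,fy=4.6,interpolation=cv2.INTER_CUBIC)[:,:400];b=cv2.resize(cv2.imread("pics/w11_d.png"),(400,400))
b=cv2.copyMakeBorder(b,0,a.shape[0]-400,0,0,cv2.BORDER_CONSTANT);cv2.imwrite("pics/c11.png",np.hstack([a,b]))
E
```

```text
13.9 [-0.377 -0.321  1.881 -0.     1.58  -2.027] [ 0.4708 -0.1067  0.2741] [ 0.2  0.8 -0.7] 0.9975481660684113
needle_tip [{'at': [0.4717, -0.1302, 0.1385], 'score': 0.74}]
mark_tip [{'at': [0.4778, -0.1347, 0.1368], 'score': 0.62}]
knob_grip [{'at': [0.5416, -0.1041, 0.1946], 'score': 0.59}]
scene top z 158 [ 0.5379262  -0.1040606   0.21680151]
wrist top z 3100 [ 0.53763072 -0.10582123  0.21777456]
w1 top z 3161 [ 0.53746067 -0.10600219  0.2178415 ]
red c [421.2546652  110.57162459] dir cw from top 41.82436652941386
dial ellipse ((282.1274719238281, 271.10760498046875), (437.0672912597656, 448.68359375), 91.23994445800781)
 blk [ 243  139  150  201 5675] c [303.89762115 258.0953304 ] line cw-from-top 35.825253151375875
 blk [440 316  30  18 242] c [453.97107438 324.45454545] line cw-from-top 111.13347033789901
 blk [140 383  27  26 232] c [153.7887931  395.15517241] line cw-from-top 46.77531589778485
```

View pics/c11.png

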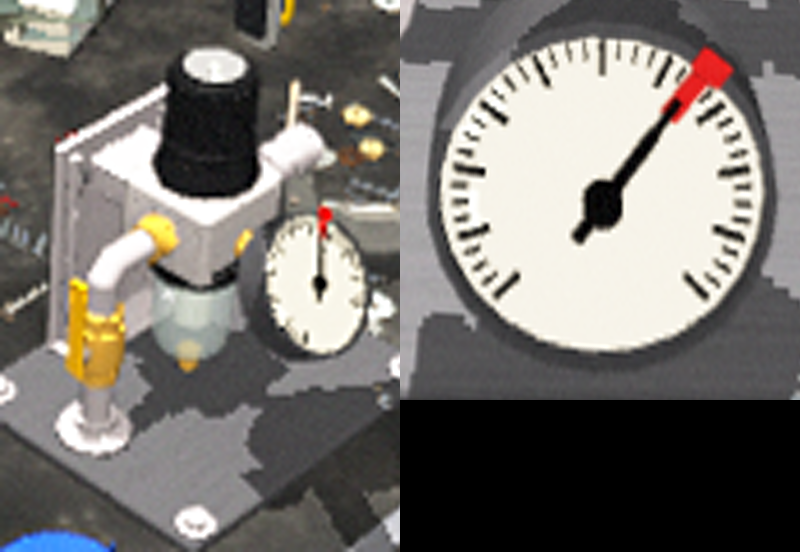

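```bash
python3 - <<'E'
from plant import workorder,state
print(workorder.job_done(),state()["time"])
E
```

```text
the job is handed in; nothing more can be done
the job is handed in; nothing more can be done
```

The job is handed in after about 14 s of the 61 s allowed. The knob is pushed down and released, and the needle stands about 4° short of the red mark. The hand-in gives no verdict, so these are my own checks.

**What I did:** I pulled the knob up, and the orange ring showed. I turned it 192° clockwise in one grasp, which is 16 lock teeth. I then let go and checked the gauge with the wrist camera. After gripping it again I pushed the knob down with a small wiggle, let go and backed off.

**Last checks:**
- **Knob:** The top measures 0.218 m, the same as at the start. The orange ring is gone, and the knob resisted the small test twist.
- **Needle:** It reads about 171° on the scale and the mark about 175°. That puts the tip roughly 2 mm short of the mark against the 3.3 mm limit; the next tooth would have put it about 5° past.
- **Robot and bystanders:** The gripper is clear of everything at about zero force. Nothing brushed the things lying round the station on the way, but I did not re-measure their positions.

**Disagreements:**
- **Mark angle:** The mark's angle is uncertain by about 1.5° because it stands above the dial and shifts with viewpoint. At the outer end of the estimates (about 177°) the gap would be near 3 mm, so the margin is modest.
- **Network distance:** The trained network put the needle and mark tips about 8 mm apart. Each of its points is only good to about 4 mm, and the pictures show the needle tip on the red bar, so I went by the pictures.

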